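# Nudge the primed rib into the locating corner

## Task

Push the green rib along the bench top, without picking it up, into the inside corner of the black L-shaped fence: one long side flush against the long arm of the fence and the end that faces the short arm up against that arm. Leave the rib lying flat there, disturb nothing else on the bench, and take the hand clear.

Things in the scene. Friction and masses are not known exactly. Their poses are not given: they have to be found in the camera images.
- rib: Green-primed sheet-metal rib, loose, about 0.2 kg: a rectangular tray 64 mm wide (its x) by 150 mm long (its y), a 3 mm web with three 30 mm holes on the bench, an upright 3 mm flange 28 mm high all round. Origin: centre of underside; z up. Starts inside the L, centre 105-150 mm from the long arm, 140-190 mm from the short, its x within 25 degrees of the fence's x.
- fence: Black L-shaped fence fixed to the bench, bars 24 mm thick, 25 mm high (bolts to 28). Origin: inside corner at bench height; x roughly away from the robot, y roughly to its left. Long arm: inner face x = 0, from corner to y = -270 mm. Short arm (end stop): inner face y = 0, to x = -100 mm. Rib belongs at x < 0, y < 0; seated, its centre is at (-32, -75) mm, long side along y.
- bare_rib: Bystander: a rib of the same shape and size in bare silver aluminium. Loose, leave it. Origin: centre of underside.
- tube: Bystander: square dark steel offcut, 50 x 50 mm, 45 mm high, open on top, near the open end of the long arm of the fence, at about fence x = -50, y = -365 mm. Loose, leave it. Origin: centre of underside.
- jar: Bystander: hardware jar with a yellow cap, 56 mm diameter, 70 mm high, standing just behind the long arm of the fence. Loose, leave it. Origin: centre of underside.
- form: Bystander: pale wooden form block, 60 x 140 mm, 45 mm high. Loose, leave it. Origin: centre of underside.
- can: Bystander: can with a blue label, 66 mm diameter, 110 mm high. Loose, leave it. Origin: centre of underside.
- hammer: Bystander: hammer lying at the far right of the bench. Loose, leave it. Origin: about the middle of its handle, underside; x along the handle towards the head.
Mind the look-alikes: they are no part of the job. What is shaped like the rib but blue, orange or red is not meant.

How it is judged (in metres and radians):
At the end, for the whole second after the job is handed in: The green rib lies flat and still on the bench in the inside corner of the fence: its long side within 4 mm of the long arm, its end within 4 mm of the short arm (measured at its centre), in line with the fence within 0.05 rad (x of rib in the frame of fence between -0.036 and -0.028 m and y of rib in the frame of fence between -0.079 and -0.071 m and angle between the y axis of rib and the y axis of fence, either way round below 0.05 rad and height (world z) of rib below 0.004 m and angle between rib's own z axis and vertical below 0.05 rad and linear speed of rib below 0.01 m/s); the robot touches nothing.
It fails at once if the green rib is lifted off the bench or tipped up (height (world z) of rib above 0.01 m or angle between rib's own z axis and vertical above 0.25 rad).
It fails at once if another loose thing (bare rib, tube offcut, jar, form block, can or hammer) is shifted by more than 20 mm or tipped over (distance of any of bare_rib, tube, jar, form, can, hammer from where it was at the start of the episode above 0.02 m or angle between any of bare_rib, tube, jar, form, can's own z axis and vertical above 0.4 rad).
It also fails if it takes over 54 s, if anything falls off the work surface, if the arm or the gripper's body presses on something with over 40 N, if the wrist force passes 120 N, or if a joint passes its speed limit or range.

## Robot

A 6-joint arm with a two-finger parallel gripper is mounted at the origin on the work surface. World frame = base frame: x ahead of the robot, y to its left, z up, the work surface at z = 0. Lengths are in mm, angles in rad, forces in N, time in s.
With the tool pointing down it reaches from about 300 to 775 mm from the base axis. Payload 14.6 kg.
Tool frame: the origin (TCP) lies midway between the tips of the shut fingers; the grasp point (between the pads) lies r.grasp_offset behind it (r.grasp_offset is the distance from the TCP to the grasp point, in mm); z points along the fingers, y is the line along which they close (so a half turn about z gives the same grasp; the last joint's range is limited). The gripper opens to 94 mm and grips with 3 to 60 N. Pads are 16 mm wide; open, the fingers measure 119 mm over their backs; the gripper's body (75 mm by 177 mm) begins 78 mm behind the grasp point.
Start: joints at [1.056, 0.3, 1.521, -0, 1.321, -0.067], TCP at [238.137, 495.762, 205.446] pointing down, gripper open.
Joint ranges: [-3.03, 3.03], [-0.79, 2.21], [0.23, 2.52], [-1.04, 4.18], [0, 3.07], [-2.55, 2.55]. Speed limits (rad/s): [2.22, 2.22, 2.57, 3.14, 3.14, 3.14].

## Interface

Orientations are given as a rotation vector (axis times angle).
In Python, from plant import r gives the robot as it stands.
- The arm moves only by the shell command python3 -m crank 'ROWS' [OPENING] [FORCE]. ROWS is JSON, a list of rows, each an object with "delta_pos": the shift along the world's x, y, z in cm, a list of three; "dr": the turn, a rotation vector about the world's x, y, z in degrees, a list of three. In form: [{"delta_pos": [x, y, z], "dr": [wx, wy, wz]}, ...]. A call has 1 to 8 rows; each row shifts and turns the commanded pose from where the row before left it; what a row does not reach is not made up. A row lasts 1/8 s, in which the tool goes at most 62.5 mm and 10.7 degrees, less where a joint would pass 70% of its speed; a pose out of reach is approached as far as the arm can. A call with a gripper value outside its range is refused whole. OPENING is the finger opening in cm, from 0 to 9.4, set as the call begins (- or left out, the last holds). The fingers move at their own pace and stop on an object; FORCE is the grip in N (left out, the last holds). Time passes only in rows, so rows that do not move let the fingers close. It gives the time, the measured TCP pose, the force, the opening and the grip force at its end, in the units of the state.
- r.observe(): the state, without advancing time (a new reading comes with each control period).
- r.read_camera(name): name is "scene" or "top"; returns a dict with "frame" (480x640x3 uint8, red, green, blue), "fx", "fy", "cx", "cy" (pixels), "dist_coeffs" ([k1, k2, p1, p2, k3] as OpenCV has them; the pictures are not rectified), "view" (4x4, takes a point from world to camera coordinates). Camera axes: x right, y down, z forward; pixel columns grow to the right and rows downward; lengths in mm; the calibration is good to about 2 mm. A picture is of the moment at which its call begins. There is no depth.
- r.sign_off(): hands the job in; it is judged then, once.
Trained networks look in the newest picture that a camera, given by its name, has taken for a name from the list of things; names that differ only in an ending like _2 or _b are one class to them, and where a whole thing is asked for, a point or a joint stands for the part that bears it (a point fixed in the world has none). Each returns a list of dicts, best first, with "score" (0 to 1); they miss things now and then, are a little off and sometimes report something else, mostly with a low value. They report only what shows in the picture. A call takes as long as a camera call. They do not tell look-alikes from the thing itself.
- r.find_in(camera, name): "extent" ([centre column, centre row, width, height] in pixels, round what is visible of it).
The state is a dict: "time_s": time; "joint_positions": joint angles; "joint_velocities": joint speeds; "tau": joint torques, N m; "tool_pos": TCP position; "ee_rot": TCP orientation; "wrist_force": force on the tool from outside, world axes, zero at the start; "ft_torque": the same for the moment, N m; "gripper_width": finger opening in mm; "gripper_force": force on a finger pad.
Only numpy, scipy, OpenCV 4.12 (cv2) and the standard library are available. Lean on these libraries where they do the work, as an engineer would, in place of code of your own. Each camera call takes 0.05 s, during which the arm holds its last target. There are 200 camera calls.

## Working session

There is one attempt and no reset: what is moved stays moved. The work goes in short steps, Python scripts to look and compute and a shell command to move; the robot and the scene stay as the last step left them, time stands still between calls to the robot, and variables do not carry over. Pictures are saved under pics/ and viewed, at most 10 in all, crops included, and the job is handed in when it is done.

```bash
mkdir -p pics; ls; python3 - <<'E'
from plant import r
import cv2
for n in("scene","top"):
    c=r.read_camera(n); cv2.imwrite(f"pics/{n}0.png",c["frame"][:,:,::-1])
    print(n,c["fx"],c["cx"],c["cy"],c["dist_coeffs"],c["view"])
    for k in("rib","fence","tube","jar","bare_rib","form","can","hammer"):
        print(k,[( [int(x) for x in d["extent"]],round(d["score"],2)) for d in r.find_in(n,k)])
print(r.observe(), r.grasp_offset)
E
```

```text
pics
scene 442.31331063077795 324.2146739172447 233.0148867129025 [-0.10808959  0.          0.          0.          0.        ] [[ 9.70017438e-02  9.95147287e-01  1.65087531e-02 -3.10871096e+01]
 [ 5.16032231e-01 -3.61029004e-02 -8.55807991e-01 -2.43200488e+02]
 [-8.51058987e-01  9.15339162e-02 -5.17030119e-01  1.48181510e+03]
 [ 0.00000000e+00  0.00000000e+00  0.00000000e+00  1.00000000e+00]]
rib [([290, 257, 75, 37], 0.95), ([355, 218, 66, 31], 0.85), ([417, 200, 56, 30], 0.82), ([460, 270, 77, 39], 0.62), ([255, 222, 56, 45], 0.56)]
fence [([320, 277, 141, 65], 0.75)]
tube [([197, 290, 30, 36], 0.56)]
jar [([361, 288, 32, 43], 0.92)]
bare_rib [([140, 228, 63, 23], 0.78)]
form [([502, 210, 54, 25], 0.77)]
can [([537, 231, 37, 54], 0.96)]
hammer [([115, 275, 60, 69], 0.74)]
top 517.3414095083983 319.84356637171857 239.44876174453208 [-0.00726032  0.          0.          0.          0.        ] [[ 2.65336929e-02 -9.99647403e-01 -1.01630291e-03  1.16811281e+00]
 [-9.89824607e-01 -2.61307625e-02 -1.39872906e-01  5.53879672e+02]
 [ 1.39797030e-01  4.71730635e-03 -9.90168944e-01  1.45308
[... 497 characters left out ...]
array([ 1.05637866e+00,  2.99880267e-01,  1.52104369e+00,  1.35281102e-05,
        1.32070532e+00, -6.65882848e-02]), 'joint_velocities': array([ 5.89864684e-04, -4.93755201e-05,  1.76570511e-03,  2.11998153e-04,
        8.14897661e-04,  1.42540356e-03]), 'tau': array([-1.02981187e-03, -5.31662500e+01, -3.52916372e+01,  7.08142924e-02,
        2.12937064e-02, -1.24003455e-05]), 'tool_pos': array([238.13480492, 495.74174629, 205.43790964]), 'ee_rot': array([-6.97585246e-01, -3.06314127e+00,  4.92169763e-05]), 'wrist_force': array([ 0.51000804, -0.23749311, -0.29697673]), 'ft_torque': array([-0.03231296,  0.03413535, -0.00617498]), 'gripper_force': 0.0, 'gripper_width': 94.08066003344722} 18.8
```

```bash
python3 - <<'E'
import cv2
im=cv2.imread("pics/top0.png")[150:350,220:440]
cv2.imwrite("pics/topc.png",cv2.resize(im,None,fx=3,fy=3,interpolation=cv2.INTER_CUBIC)[:600,:])
E
```

```text
(no output)
```

View pics/top0.png

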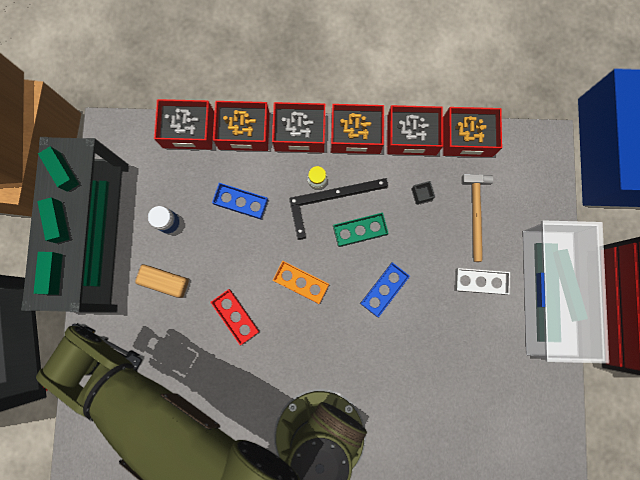

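View pics/topc.png

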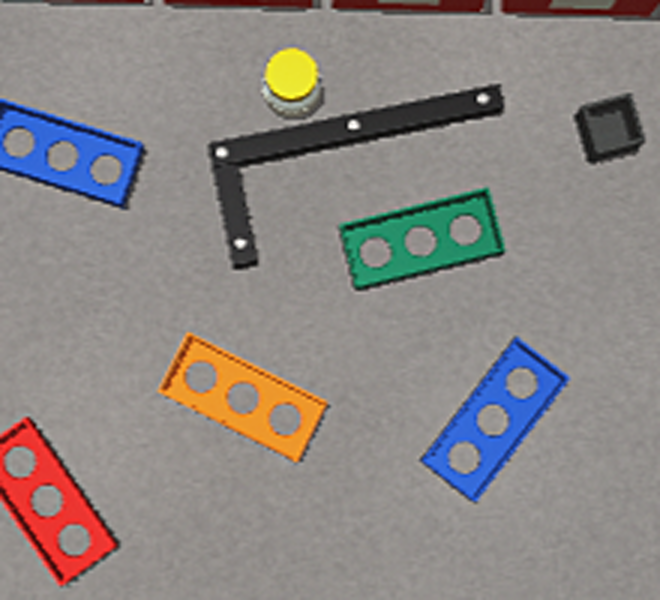

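View pics/scene0.png

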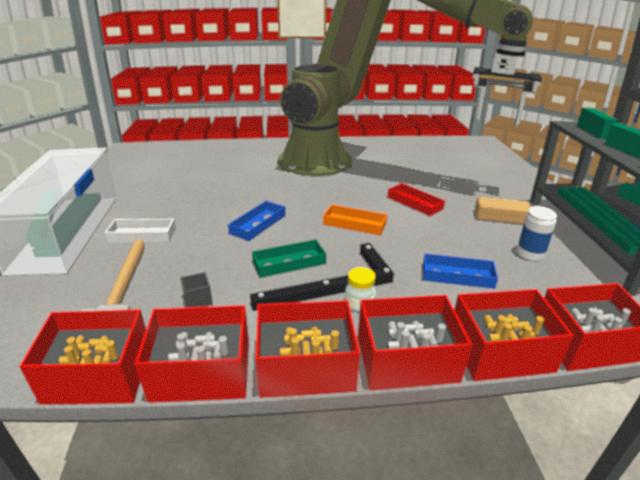

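The top view shows the green rib centred at about (360,230). The fence corner is at about (296,200), the tube at (423,192) and the jar at (317,177). The scene view agrees. Next I'll fit prism models to the masks to get the rib and fence poses.

```bash
cat > h.py <<'E'
import numpy as np, cv2
from plant import r
from scipy.optimize import minimize
def cam(n):
    c=r.read_camera(n); K=np.array([[c["fx"],0,c["cx"]],[0,c["fy"],c["cy"]],[0,0,1.]]); V=np.array(c["view"])
    return c["frame"],K,np.array(c["dist_coeffs"]),V
def proj(P,K,D,V): return cv2.projectPoints(np.float64(P),cv2.Rodrigues(V[:3,:3])[0],V[:3,3],K,D)[0][:,0]
def ground(px,K,D,V,z=0):
    u=cv2.undistortPoints(np.float64([[px]]),K,D)[0,0]; R=V[:3,:3]; o=-R.T@V[:3,3]; d=R.T@np.r_[u,1]
    return (o+d*(z-o[2])/d[2])[:2]
def boxes(p,bs):  # bs: (x0,x1,y0,y1,h)
    c,s=np.cos(p[2]),np.sin(p[2]); out=[]
    for x0,x1,y0,y1,h in bs:
        out.append(np.array([[p[0]+c*x-s*y,p[1]+s*x+c*y,z] for z in(0,h) for x in(x0,x1) for y in(y0,y1)]))
    return out
RIB=[(-32,32,-75,75,28)]; FEN=[(0,24,-270,24,25),(-100,24,0,24,25)]
S=8
def fit(mask,x0,bs,K,D,V):
    ys,xs=np.nonzero(mask); a=np.array([xs.min()-8,ys.min()-8]); b=np.array([xs.max()+9,ys.max()+9])
    M=mask[a[1]:b[1],a[0]:b[0]].astype(float)
    def f(p):
        im=np.zeros((M.shape[0]*S,M.shape[1]*S),np.uint8)
        for P in boxes(p,bs):
            q=cv2.convexHull(((proj(P,K,D,V)-a+.5)*S-.5).astype(np.float32))
            cv2.fillConvexPoly(im,np.round(q*16).astype(np.int32),1,shift=4)
        return np.abs(cv2.resize(im.astype(np.float32),M.shape[::-1],interpolation=cv2.INTER_AREA)-M).sum()
    x0=np.array(x0,float); 
    for sc in(1,.4,.2):
        sx=np.vstack([x0]+[x0+sc*d for d in np.diag([15,15,.15])])
        o=minimize(f,x0,method="Nelder-Mead",options=dict(initial_simplex=sx,xatol=1e-3,fatol=1e-2)); x0=o.x
    return o.x,o.fun,M.sum()
def ribmask(fr,c,rad):
    h=cv2.cvtColor(fr,cv2.COLOR_RGB2HSV); m=cv2.inRange(h,(65,90,30),(90,255,255))
    w=np.zeros_like(m); cv2.circle(w,c,rad,1,-1); m=(m>0)&(w>0)
    ys,xs=np.nonzero(m); hull=cv2.convexHull(np.c_[xs,ys].astype(np.int32)); o=np.zeros(m.shape,np.uint8); cv2.fillConvexPoly(o,hull,1); return o
def rel(rib,f):
    d=rib[:2]-f[:2]; c,s=np.cos(f[2]),np.sin(f[2]); return np.round([c*d[0]+s*d[1],-s*d[0]+c*d[1],np.degrees(rib[2]-f[2])],2)
E
python3 - <<'E'
from h import *
res={}
for n,c,rad,ext in(("top",(360,230),45,(338,209,102,60)),("scene",(290,257),50,None)):
    fr,K,D,V=cam(n)
    g=ground(c,K,D,V,14); p=fit(ribmask(fr,c,rad),[*g,-.2 if 0 else .2],RIB,K,D,V); print(n,"rib",p)
    res[n]=p[0]
    if ext:
        dark=(fr.max(2)<70).astype(np.uint8); w=np.zeros_like(dark); w[170:246,284:394]=1; dark*=w
        dark=cv2.morphologyEx(dark,cv2.MORPH_CLOSE,np.ones((5,5),np.uint8))
        nl,L,st,_=cv2.connectedComponentsWithStats(dark); dark=(L==1+st[1:,4].argmax()).astype(np.uint8)
        f=fit(dark,[*ground((300,204),K,D,V,12),.2],FEN,K,D,V); print("fence",f,"tube",ground((423,196),K,D,V))
        np.save("fence.npy",f[0])
    print("rel",rel(p[0],f[0]))
E
```

```text
top rib (array([ 5.91125534e+02, -1.01373348e+02,  2.72735886e-01]), np.float64(38.796875), np.float64(1199.0))
fence (array([6.59658638e+02, 8.06367830e+01, 2.34813005e-01]), np.float64(81.40625), np.float64(1228.0)) tube [ 698.7229137  -289.44510363]
rel [-109.   -161.07    2.17]
scene rib (array([ 5.96241265e+02, -1.03713656e+02,  3.25634668e-01]), np.float64(757.46875), np.float64(2647.0))
rel [-104.57 -164.54    5.2 ]
```

```bash
python3 - <<'E'
from h import *
R=cv2.Rodrigues(r.observe()["ee_rot"])[0]; print(R[:,1], np.degrees(np.arctan2(-R[0,1],R[1,1])), np.degrees(.2727))
E
python3 -m crank '[{"delta_pos":[2.5,-4.3,0],"dr":[0,0,0]},{"delta_pos":[2.5,-4.3,0],"dr":[0,0,0]},{"delta_pos":[2.5,-4.3,0],"dr":[0,0,0]},{"delta_pos":[2.5,-4.3,0],"dr":[0,0,0]},{"delta_pos":[2.5,-4.3,0],"dr":[0,0,0]},{"delta_pos":[2.5,-4.3,0],"dr":[0,0,0]},{"delta_pos":[2.5,-4.3,0],"dr":[0,0,0]},{"delta_pos":[2.5,-4.3,0],"dr":[0,0,0]}]' 7 10
```

```text
[ 4.32966710e-01  9.01409911e-01 -3.58999604e-05] -25.65598288925398 15.624559073217549
time_s: 2.0
tool_pos: [438.8, 150.3, 205.7]
ee_rot: [0.697, 3.063, 0.0]
wrist_force: [-0.3, 1.1, 0.3]
gripper_width: 69.7
gripper_force: 0.0
```

```bash
python3 -m crank '[{"delta_pos":[1.9,-3.15,0],"dr":[0,0,5.2]},{"delta_pos":[1.9,-3.15,0],"dr":[0,0,5.2]},{"delta_pos":[1.9,-3.15,0],"dr":[0,0,5.2]},{"delta_pos":[1.9,-3.15,0],"dr":[0,0,5.2]},{"delta_pos":[1.9,-3.15,0],"dr":[0,0,5.2]},{"delta_pos":[1.9,-3.15,0],"dr":[0,0,5.2]},{"delta_pos":[1.9,-3.15,0],"dr":[0,0,5.1]},{"delta_pos":[1.9,-3.15,0],"dr":[0,0,5.1]}]'
python3 -m crank '[{"delta_pos":[0,0,-4],"dr":[0,0,0]},{"delta_pos":[0,0,-4],"dr":[0,0,0]},{"delta_pos":[0,0,-4],"dr":[0,0,0]},{"delta_pos":[0,0,-2.5],"dr":[0,0,0]},{"delta_pos":[0,0,0],"dr":[0,0,0]}]'
python3 - <<'E'
from h import *
o=r.observe(); R=cv2.Rodrigues(o["ee_rot"])[0]; print(np.degrees(np.arctan2(-R[0,1],R[1,1])),R[:,2],o["tool_pos"])
a=cam("top")[0][150:310,260:460]; b=cam("scene")[0][180:340,200:400]
cv2.imwrite("pics/a1.png",cv2.resize(np.hstack([a,b])[:,:,::-1],None,fx=2,fy=2,interpolation=cv2.INTER_CUBIC))
E
```

```text
time_s: 3.0
tool_pos: [590.7, -101.3, 205.5]
ee_rot: [-0.435, 3.111, 0.0]
wrist_force: [0.6, 0.1, 0.6]
gripper_width: 69.7
gripper_force: 0.0
time_s: 3.62
tool_pos: [589.2, -100.0, 58.9]
ee_rot: [0.43, -3.109, -0.002]
wrist_force: [0.3, -0.3, -0.1]
gripper_width: 70.1
gripper_force: 0.0
15.741781427382424 [-3.28927291e-03  7.52126872e-04 -9.99994307e-01] [ 589.21408876 -100.0266915    58.88005904]
```

View pics/a1.png

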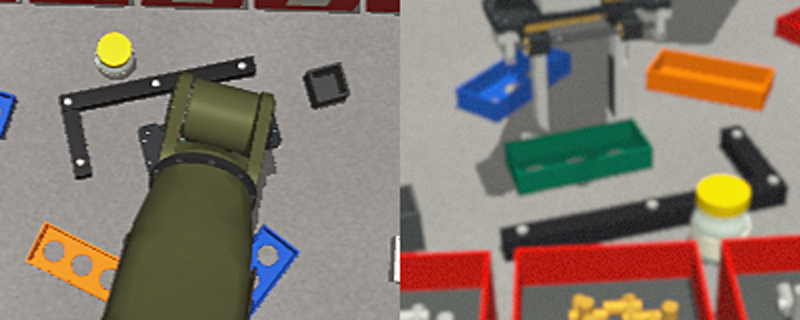

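The picture shows both fingers centred over the green rib (scene crop columns 540 and 613, rib 507–650). The tips are still above the flange, as they should be at z = 59. I'll lower into the tray.

```bash
python3 -m crank '[{"delta_pos":[0,0,-1],"dr":[0,0,0]},{"delta_pos":[0,0,-1],"dr":[0,0,0]},{"delta_pos":[0,0,-1],"dr":[0,0,0]},{"delta_pos":[0,0,-1],"dr":[0,0,0]},{"delta_pos":[0,0,-0.7],"dr":[0,0,0]},{"delta_pos":[0,0,0],"dr":[0,0,0]},{"delta_pos":[0,0,0],"dr":[0,0,0]}]'
python3 - <<'E'
from h import *
f=np.load("fence.npy");c,s=np.cos(f[2]),np.sin(f[2])
print("fence x axis",c,s,"y axis",-s,c, "tool rel", rel(np.r_[r.observe()["tool_pos"][:2],0],f))
fr,K,D,V=cam("scene"); cv2.imwrite("pics/a2.png",cv2.resize(fr[180:340,200:400,::-1],None,fx=3,fy=3,interpolation=cv2.INTER_CUBIC))
E
```

```text
time_s: 4.6
tool_pos: [590.3, -100.3, 13.7]
ee_rot: [-0.43, 3.112, -0.0]
wrist_force: [-0.2, -0.2, -0.9]
gripper_width: 69.7
gripper_force: 0.0
fence x axis 0.9725578648121446 0.23266112608693854 y axis -0.23266112608693854 0.9725578648121446 tool rel [-109.53 -159.82  -13.45]
```

View pics/a2.png

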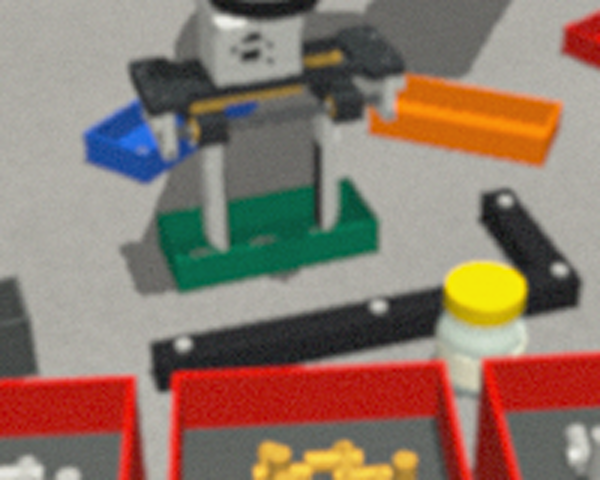

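Both fingers are inside the green tray (crop (215,240) and (330,220)). I'll push along fence +x, turning 2.2° into line.

```bash
python3 -m crank '[{"delta_pos":[0.97,0.23,0],"dr":[0,0,-0.55]},{"delta_pos":[0.97,0.23,0],"dr":[0,0,-0.55]},{"delta_pos":[0.97,0.23,0],"dr":[0,0,-0.55]},{"delta_pos":[0.97,0.23,0],"dr":[0,0,-0.55]},{"delta_pos":[0.97,0.23,0],"dr":[0,0,0]},{"delta_pos":[0.97,0.23,0],"dr":[0,0,0]},{"delta_pos":[0.97,0.23,0],"dr":[0,0,0]},{"delta_pos":[0.97,0.23,0],"dr":[0,0,0]}]'
python3 -m crank '[{"delta_pos":[0.39,0.09,0],"dr":[0,0,0]},{"delta_pos":[0.39,0.09,0],"dr":[0,0,0]},{"delta_pos":[0.3,0.07,0],"dr":[0,0,0]},{"delta_pos":[0,0,0],"dr":[0,0,0]}]'
```

```text
time_s: 5.65
tool_pos: [668.4, -81.7, 13.5]
ee_rot: [0.37, -3.12, -0.0]
wrist_force: [-4.2, -0.8, 4.9]
gripper_width: 70.1
gripper_force: 2.3
time_s: 6.15
tool_pos: [678.8, -79.2, 13.3]
ee_rot: [-0.37, 3.119, 0.0]
wrist_force: [0.2, -0.1, 0.6]
gripper_width: 69.8
gripper_force: 0.0
```

```bash
for i in 1; do python3 -m crank '[{"delta_pos":[0.2,0.05,0],"dr":[0,0,0]},{"delta_pos":[0.2,0.05,0],"dr":[0,0,0]},{"delta_pos":[0,0,0],"dr":[0,0,0]}]'; done
```

```text
time_s: 6.52
tool_pos: [682.8, -78.3, 13.4]
ee_rot: [-0.37, 3.119, -0.0]
wrist_force: [-0.5, 0.1, -0.1]
gripper_width: 69.9
gripper_force: 0.0
```

```bash
python3 -m crank '[{"delta_pos":[0.2,0.05,0],"dr":[0,0,0]},{"delta_pos":[0.2,0.05,0],"dr":[0,0,0]},{"delta_pos":[0,0,0],"dr":[0,0,0]}]'; python3 - <<'E'
from h import *
f=np.load("fence.npy")
fr,K,D,V=cam("scene"); o=r.observe(); print(rel(np.r_[o["tool_pos"][:2],0],f),o["wrist_force"])
cv2.imwrite("pics/a3.png",cv2.resize(fr[180:340,200:400,::-1],None,fx=3,fy=3,interpolation=cv2.INTER_CUBIC))
E
```

```text
time_s: 6.9
tool_pos: [683.5, -78.1, 13.5]
ee_rot: [0.369, -3.111, -0.001]
wrist_force: [-28.9, -3.3, 15.4]
gripper_width: 69.8
gripper_force: 14.5
[ -13.7  -159.91  -13.45] [-29.12921175  -1.98635175  15.76024944]
```

View pics/a3.png

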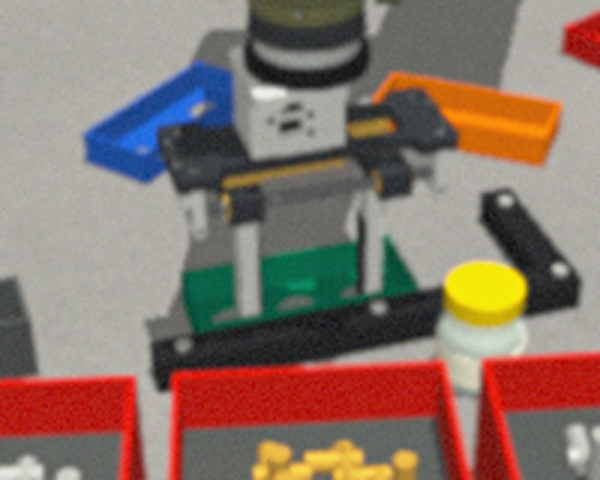

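The rib is flush on the long arm, with a contact force of 29 N. I'll move back to the tray's mid-width, then push along fence +y.

```bash
python3 -m crank '[{"delta_pos":[-0.5,-0.12,0],"dr":[0,0,0]},{"delta_pos":[-0.73,-0.17,0],"dr":[0,0,0]},{"delta_pos":[-0.9,-0.21,0],"dr":[0,0,0]},{"delta_pos":[0,0,0],"dr":[0,0,0]},{"delta_pos":[-0.23,0.97,0],"dr":[0,0,0]},{"delta_pos":[-0.23,0.97,0],"dr":[0,0,0]},{"delta_pos":[-0.23,0.97,0],"dr":[0,0,0]},{"delta_pos":[-0.23,0.97,0],"dr":[0,0,0]}]'
python3 -m crank '[{"delta_pos":[-0.23,0.97,0],"dr":[0,0,0]},{"delta_pos":[-0.23,0.97,0],"dr":[0,0,0]},{"delta_pos":[-0.23,0.97,0],"dr":[0,0,0]},{"delta_pos":[-0.23,0.97,0],"dr":[0,0,0]},{"delta_pos":[-0.23,0.97,0],"dr":[0,0,0]},{"delta_pos":[-0.12,0.5,0],"dr":[0,0,0]},{"delta_pos":[0,0,0],"dr":[0,0,0]}]'
python3 - <<'E'
from h import *
f=np.load("fence.npy")
fr,K,D,V=cam("scene"); o=r.observe(); print(rel(np.r_[o["tool_pos"][:2],0],f),o["wrist_force"])
cv2.imwrite("pics/a4.png",cv2.resize(fr[180:340,200:400,::-1],None,fx=3,fy=3,interpolation=cv2.INTER_CUBIC))
E
```

```text
time_s: 7.95
tool_pos: [655.9, -42.8, 13.4]
ee_rot: [-0.371, 3.12, -0.0]
wrist_force: [0.3, -1.2, 0.4]
gripper_width: 70.2
gripper_force: 0.7
time_s: 8.82
tool_pos: [643.3, 10.4, 13.5]
ee_rot: [-0.371, 3.119, 0.0]
wrist_force: [0.4, -0.2, -0.8]
gripper_width: 70.1
gripper_force: 0.0
[-32.22 -64.85 -13.45] [ 0.11614619 -0.4730669   0.0170942 ]
```

View pics/a4.png

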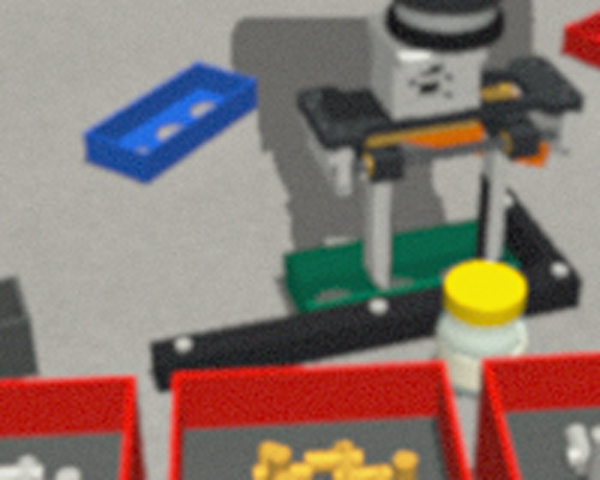

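The rib has followed along the arm, with its end near the short arm at crop (510,240). About 14 mm is left, so I'll go on slowly until contact.

```bash
python3 -m crank '[{"delta_pos":[-0.09,0.39,0],"dr":[0,0,0]},{"delta_pos":[-0.09,0.39,0],"dr":[0,0,0]},{"delta_pos":[-0.05,0.2,0],"dr":[0,0,0]},{"delta_pos":[0,0,0],"dr":[0,0,0]}]'
python3 -m crank '[{"delta_pos":[-0.05,0.2,0],"dr":[0,0,0]},{"delta_pos":[0,0,0],"dr":[0,0,0]}]'
```

```text
time_s: 9.38
tool_pos: [641.0, 20.0, 13.5]
ee_rot: [0.371, -3.12, -0.0]
wrist_force: [-0.0, 0.0, -0.3]
gripper_width: 70.1
gripper_force: 0.0
time_s: 9.62
tool_pos: [640.5, 21.9, 13.4]
ee_rot: [0.37, -3.12, -0.0]
wrist_force: [0.4, -1.1, -0.2]
gripper_width: 69.8
gripper_force: 0.3
```

```bash
python3 -m crank '[{"delta_pos":[-0.05,0.2,0],"dr":[0,0,0]},{"delta_pos":[0,0,0],"dr":[0,0,0]}]'
python3 -m crank '[{"delta_pos":[-0.05,0.2,0],"dr":[0,0,0]},{"delta_pos":[0,0,0],"dr":[0,0,0]}]'
```

```text
time_s: 9.88
tool_pos: [640.0, 23.9, 13.5]
ee_rot: [-0.371, 3.12, 0.0]
wrist_force: [-0.3, 0.3, 0.3]
gripper_width: 69.9
gripper_force: 0.4
time_s: 10.12
tool_pos: [639.8, 24.7, 13.5]
ee_rot: [-0.37, 3.119, -0.003]
wrist_force: [2.4, -8.6, 0.3]
gripper_width: 69.9
gripper_force: 4.5
```

Contact with the short arm. I'll press a little more, release, press x again, then release to the middle.

```bash
python3 -m crank '[{"delta_pos":[-0.02,0.1,0],"dr":[0,0,0]},{"delta_pos":[0,0,0],"dr":[0,0,0]},{"delta_pos":[0.09,-0.39,0],"dr":[0,0,0]},{"delta_pos":[0.49,0.12,0],"dr":[0,0,0]},{"delta_pos":[0.49,0.12,0],"dr":[0,0,0]},{"delta_pos":[0.49,0.12,0],"dr":[0,0,0]},{"delta_pos":[0.3,0.07,0],"dr":[0,0,0]},{"delta_pos":[0,0,0],"dr":[0,0,0]}]'
python3 -m crank '[{"delta_pos":[0.1,0.02,0],"dr":[0,0,0]},{"delta_pos":[0,0,0],"dr":[0,0,0]}]'
```

```text
time_s: 11.12
tool_pos: [658.0, 27.3, 13.3]
ee_rot: [0.371, -3.12, -0.0]
wrist_force: [0.3, 0.1, -0.0]
gripper_width: 69.8
gripper_force: 0.0
time_s: 11.38
tool_pos: [658.2, 27.3, 13.3]
ee_rot: [0.37, -3.118, -0.0]
wrist_force: [-6.7, -1.2, 3.6]
gripper_width: 69.6
gripper_force: 3.2
```

```bash
python3 -m crank '[{"delta_pos":[0.1,0.02,0],"dr":[0,0,0]},{"delta_pos":[0,0,0],"dr":[0,0,0]},{"delta_pos":[-0.4,-0.1,0],"dr":[0,0,0]},{"delta_pos":[-0.6,-0.15,0],"dr":[0,0,0]},{"delta_pos":[-0.6,-0.15,0],"dr":[0,0,0]},{"delta_pos":[-0.07,0.3,0],"dr":[0,0,0]},{"delta_pos":[-0.03,0.12,0],"dr":[0,0,0]},{"delta_pos":[0,0,0],"dr":[0,0,0]}]'
python3 - <<'E'
from h import *
print(rel(np.r_[r.observe()["tool_pos"][:2],0],np.load("fence.npy")))
E
```

```text
time_s: 12.38
tool_pos: [643.0, 25.5, 13.6]
ee_rot: [0.37, -3.119, 0.005]
wrist_force: [-2.8, -16.4, 1.9]
gripper_width: 70.0
gripper_force: 7.3
[-29.06 -49.73 -13.45]
```

```bash
python3 -m crank '[{"delta_pos":[0.12,-0.5,0],"dr":[0,0,0]},{"delta_pos":[0.12,-0.5,0],"dr":[0,0,0]},{"delta_pos":[0,0,0],"dr":[0,0,0]},{"delta_pos":[0,0,2],"dr":[0,0,0]},{"delta_pos":[0,0,4],"dr":[0,0,0]},{"delta_pos":[0,0,5],"dr":[0,0,0]},{"delta_pos":[0,0,5],"dr":[0,0,0]},{"delta_pos":[0,0,5],"dr":[0,0,0]}]'
python3 -m crank '[{"delta_pos":[-4,4,0],"dr":[0,0,0]},{"delta_pos":[-4,4,0],"dr":[0,0,0]},{"delta_pos":[-4,4,0],"dr":[0,0,0]},{"delta_pos":[-4,4,0],"dr":[0,0,0]},{"delta_pos":[-3,4,0],"dr":[0,0,0]},{"delta_pos":[-3,4,0],"dr":[0,0,0]},{"delta_pos":[-3,4,0],"dr":[0,0,0]},{"delta_pos":[0,0,0],"dr":[0,0,0]}]'
python3 - <<'E'
from h import *
f=np.load("fence.npy")
fr,K,D,V=cam("top"); p=fit(ribmask(fr,(327,214),45),[646,0,.235],RIB,K,D,V); print(p,rel(p[0],f))
b=cam("scene")[0][180:340,200:400]
cv2.imwrite("pics/a5.png",cv2.resize(np.hstack([fr[150:310,240:440],b])[:,:,::-1],None,fx=2,fy=2,interpolation=cv2.INTER_CUBIC))
E
```

```text
time_s: 13.38
tool_pos: [645.0, 18.1, 226.9]
ee_rot: [-0.371, 3.118, -0.0]
wrist_force: [-0.4, 0.1, 0.2]
gripper_width: 70.2
gripper_force: 0.0
time_s: 14.38
tool_pos: [393.6, 299.8, 225.0]
ee_rot: [-0.377, 3.117, 0.002]
wrist_force: [-0.4, 0.3, 0.1]
gripper_width: 70.1
gripper_force: 0.0
(array([6.47306951e+02, 2.16752127e+00, 2.30438910e-01]), np.float64(70.265625), np.float64(1251.0)) [-30.27 -73.44  -0.25]
```

View pics/a5.png

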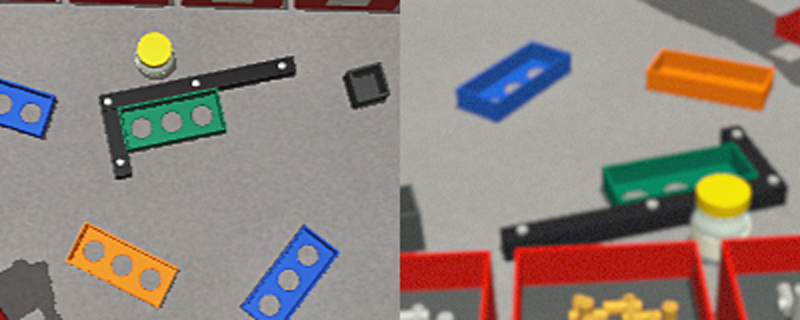

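The green rib sits in the corner, flush on both arms (top crop (172,121)). The fit gives (-30, -73) mm and 0.25° off line. The jar, tube and look-alike ribs in view haven't moved, and the hand is clear.

```bash
python3 -c "
from plant import r
print(r.sign_off())"
```

```text
the job is handed in; nothing more can be done
None
```

I pushed the green rib into the inside corner of the fence and handed the job in at about 14.5 s. The last camera fit put its centre at (-30, -73) mm, 0.25° out of line, with the hand clear and nothing else seen to move; the hand-in call gave no verdict.

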